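# Set the lid rack to length and clamp its sliding leg

### The arm

A 6-joint arm with a two-finger parallel gripper is mounted at the origin on a cart in front of the work surface, level with it; the furniture and walls round the work are solid. World frame = base frame: x ahead of the robot, y to its left, z up, the work surface at z = 0. Lengths are in m, angles in rad, forces in N, time in s.
With the tool pointing down it reaches from about 0.375 to 0.9 m from the base axis. Payload 3.1 kg.
Tool frame: the origin (TCP) lies between the finger pads; the fingertips stand manip.nose_length ahead of it and the grasp point (between the pads) lies 5 mm behind it (manip.nose_length is the distance from the TCP to the fingertips, in m); z points along the fingers, y is the line along which they close (so a half turn about z gives the same grasp; the last joint's range is limited). The gripper opens to 85 mm and grips with 20 to 120 N. Pads are 22 mm wide; open, the fingers measure 114 mm over their backs; the gripper's body (76 mm by 85 mm) begins 54 mm behind the grasp point. The pads swing forward as they close: fully open they stand 13 mm farther back than shut.
Start: joints at [-1.308, 0.527, 1.433, -0, 1.181, -0.178], TCP at [0.267, -0.565, 0.245] pointing down, gripper open.
Joint ranges: [-3.08, 3.08], [-0.75, 2.2], [0.22, 2.44], [-1.43, 4.57], [0, 2.65], [-2.85, 2.85]. Speed limits (rad/s): [2.79, 2.79, 3.14, 3.14, 3.14, 3.14].

### API

Orientations are given as a unit quaternion [x, y, z, w].
In Python, from station import monitor, eyes, job, manip gives the robot as it stands.
- The arm moves only by the shell command python3 -m pendant 'ROWS' [FORCE]. ROWS is JSON, a list that holds one entry, the list of rows, each a list of 7 numbers: the shift along the tool's x, y, z as a fraction of full scale, then the turn, a rotation vector about the tool's x, y, z as a fraction of full scale, then the opening, from 0 (shut) to 1 (fully open). A call has 1 to 20 rows; each row shifts and turns the commanded pose from where the row before left it, along the tool's axes as they then stand; what a row does not reach is not made up. Full scale, the value 1, is 800 mm for a shift and 0.12 rad for a turn. A row lasts 1/10 s, in which the tool goes at most 50 mm and 8.59 degrees, less where a joint would pass 70% of its speed; a pose out of reach is approached as far as the arm can. A call with a number of a shift or a turn outside -1 to 1 is refused whole. A call with a gripper value outside its range is refused whole. The fingers move at their own pace and stop on an object; FORCE is the grip in N (left out, the last holds). Time passes only in rows, so rows that do not move let the fingers close. It gives the time, the measured TCP pose, the force, the opening and the grip force at its end, in the units of the state.
- monitor.sense(): the state, without advancing time (a new reading comes with each control period).
- eyes.snapshot(name): name is "scene" or "top" or "wrist"; returns a dict with "pixels" (400x640x3 uint8, red, green, blue), "depth" (400x640 float32, m along the optical axis (not along the pixel's ray), 0 where there is no reading), "intrinsics" (3x3 intrinsics, pixels), "eye" and "attitude" of the camera in the world. Camera axes: x right, y down, z forward; pixel columns grow to the right and rows downward; lengths in m; the calibration is good to about 2 mm. A picture is of the moment at which its call begins.
- job.sign_off(): hands the job in; it is judged then, once.
The state is a dict: "t": time; "q": joint angles; "qd": joint speeds; "tau": joint torques, N m; "tcp_pos": TCP position; "tool_rot": TCP orientation; "force": force on the tool from outside, world axes, zero at the start; "ft_torque": the same for the moment, N m; "finger_gap": opening from 0.0 (shut) to 1.0 (fully open); "gripper_force": force on a finger pad.
Only numpy, scipy, OpenCV 4.12 (cv2) and the standard library are available. Lean on these libraries where they do the work, as an engineer would, in place of code of your own. Each camera call takes 0.05 s, during which the arm holds its last target. There are 200 camera calls.

### The job

Slide the leg of the expanding pan-lid rack out along its track until the leg's pointer is level with the little length clip on the track, and hold it there, because the leg is sprung and runs back when let go. While you hold it at the clip, close its cam lever fully against the leg's stem - the lever must not be shut before the leg is at the clip. Finish still holding the leg at the clip with the lever shut, so that I can tighten the lock screw; do not shift the clip or disturb the other things on the worktop.

Things in the scene. Friction and masses are not known exactly. Their poses are not given: they have to be found in the camera images.
- rack: Expanding pan-lid rack, fixed: a straight steel track 336 mm long, 60 wide, 20 high. Origin: centre of the track at worktop height; x along the track, the way the leg slides out; z up. Three wire hoops (85 high) and a standing pan lid (top at 140 mm) at its other end, x = -0.155 to -0.09. The length clip is on its -y side; the cam lever opens to +y.
- leg (a joint): How far the leg is slid out along the rack's +x, m: 0 fully in (where it starts), 0.13 the end stop. A spring pulls it back in with about 3 N at 0 and 6 N at 0.10.
- leg_grip (a point): Point to squeeze the leg, 72 mm above the worktop; moves with the leg; axes as the rack's. Leg: grey saddle with an upright steel stem and a wide crossbar. Stem: 10 mm thick (y -11 to -1 mm from here), x -20 to +14 mm, top 91 mm above the worktop. The shut lever lies on its +y side (y +1 to +11 mm): together 22 mm thick, this point in their middle.
- crossbar_face (a point): Middle of the -x face of the leg's crossbar, 13 mm from leg_grip in +x; an upright plate 8 mm thick, 116 mm wide along y, 50 to 92 mm above the worktop. Open fingers astride stem and lever, on the -x side of the crossbar, can push it in +x to slide the leg out and hold it, then close to squeeze the lever shut against the stem.
- leg_pointer (a point): Tip of the leg's pointer, a small dark tab on the -y side of the saddle, 24.5 mm above the worktop; moves with the leg; axes parallel to the rack's.
- rider_mark (a point): Length mark: upper part of a small dark steel clip (14 x 6 mm, thin upright blade, top 30 mm above the worktop) on the -y edge of the track; axes as the rack's. The leg is at the mark when leg_pointer and this point are equal along the rack's x. It stays where it is unless pushed.
- cam_lever (a joint): Cam lever angle, rad: 0 shut (upright against the stem), 0.55 fully open (leaning to the rack's +y; starts 0.38 to 0.5). A black plate 24 mm wide along x, 10 thick, 49 mm long up from its hinge, which lies along x, 38 mm above the worktop, 6 mm to +y of leg_grip. Stiff: about 3 N at the tip moves it, and it stays where it is left.
- lever_tip (a point): Middle of the upper end of the cam lever, 49 mm from its hinge; 87 mm above the worktop when shut; moves with the leg.
- mug: Striped mug, 90 mm high, bystander. Origin: centre of its underside.
- water_glass: Clear drinking glass, 92 mm high, 81 mm across, bystander. Origin: centre of its underside.
- tuna_tin: Round tin, 58 mm high, 75 mm across, bystander. Origin: centre of its underside.
- salt_shaker: Grey and clear salt shaker, 90 mm high, bystander. Origin: centre of its underside.
- spice_jar_2: Spice jar with a red cap, 106 mm high, bystander. Origin: centre of its underside.
- fruit_1: Orange, about 50 mm across, bystander. Origin: at its underside.

How it is judged:
On the way:
1. the leg is held out at the length clip (pointer within 4 mm of it along the track) with the lever still open (more than 0.25 rad) (x of leg_pointer in the frame of rider_mark between -0.004 and 0.004 m and value of joint cam_lever above 0.25 rad and contact force between the fingers and leg above 1 N), for 0.2 s.
At the end, for the whole second after the job is handed in: The leg's pointer is within 4 mm of the length clip along the track and at rest, the cam lever is shut (under 0.08 rad), and the fingers still hold the leg or its lever (contact force over 2 N) (x of leg_pointer in the frame of rider_mark between -0.004 and 0.004 m and value of joint cam_lever below 0.08 rad and contact force between the fingers and leg above 2 N and velocity of joint leg between -0.01 and 0.01 m/s); the arm keeps its last pose, push and grip.
It fails at once if the lever is shut (under 0.12 rad) while the leg's pointer is more than 8 mm from the length clip (value of joint cam_lever below 0.12 rad and (x of leg_pointer in the frame of rider_mark below -0.008 m or x of leg_pointer in the frame of rider_mark above 0.008 m)).
It fails at once if the length clip is shifted by more than 4 mm (distance of rider_mark from where it was at the start of the episode above 0.004 m).
It fails at once if a bystander is shifted by more than 25 mm (distance of any of mug, water_glass, tuna_tin, salt_shaker, spice_jar_2, fruit_1 from where it was at the start of the episode above 0.025 m).
It also fails if it takes over 32 s, if anything falls off the work surface, if the arm or the gripper's body presses on something with over 40 N, if the wrist force passes 120 N, or if a joint passes its speed limit or range.

## Working session

There is one attempt and no reset: what is moved stays moved. The work goes in short steps, Python scripts to look and compute and a shell command to move; the robot and the scene stay as the last step left them, time stands still between calls to the robot, and variables do not carry over. Pictures are saved under pics/ and viewed, at most 10 in all, crops included, and the job is handed in when it is done.

```bash
ls; mkdir -p pics
cat > h.py <<'E'
import numpy as np,cv2
from scipy.spatial.transform import Rotation as R
from station import monitor,eyes,job,manip
def snap(n,f=None):
    s=eyes.snapshot(n)
    if f: cv2.imwrite(f,s["pixels"][:,:,::-1])
    a=np.array(s["attitude"]); s["R"]=a if a.shape==(3,3) else R.from_quat(a).as_matrix()
    return s
def cloud(s):
    K=np.array(s["intrinsics"]);d=s["depth"];v,u=np.mgrid[:d.shape[0],:d.shape[1]]
    p=np.stack([(u-K[0,2])/K[0,0]*d,(v-K[1,2])/K[1,1]*d,d],-1)
    return p@s["R"].T+np.array(s["eye"])
def ray(s,u,v,z):
    K=np.array(s["intrinsics"]);r=s["R"]@[(u-K[0,2])/K[0,0],(v-K[1,2])/K[1,1],1]
    e=np.array(s["eye"]);return e+r*(z-e[2])/r[2]
E
python3 - <<'E'
from h import *
for n in("top","scene"):
    s=snap(n,f"pics/{n}0.png");print(n,s["eye"],s["attitude"],s["intrinsics"])
m=monitor.sense();print(m,manip.nose_length)
E
```

```text
pics
top [ 0.24703582 -0.0777467   1.55167991] [-0.66585664  0.73805379 -0.08003274  0.0742044 ] [[508.50966642   0.         312.30678473]
 [  0.         508.50966642 195.12820327]
 [  0.           0.           1.        ]]
scene [0.08125575 0.69911035 0.73344158] [-0.23520751  0.85601302 -0.443463    0.12353016] [[462.98972078   0.         311.43216655]
 [  0.         462.98972078 202.30101011]
 [  0.           0.           1.        ]]
{'t': 0.1, 'q': array([-1.30752508e+00,  5.28339750e-01,  1.43378544e+00,  2.14123517e-05,
        1.18140248e+00, -1.78522437e-01]), 'qd': array([ 5.61634417e-05, -1.94925483e-03, -1.95775986e-03,  3.92616414e-04,
       -2.12361230e-04, -4.08130713e-05]), 'tau': array([ 6.86747717e-04, -4.43304813e+01, -1.78587055e+01, -9.37783670e-05,
        3.87197564e-03, -1.37926304e-05]), 'tcp_pos': array([ 0.26708107, -0.56437369,  0.24444842]), 'tool_rot': array([ 9.75701775e-01,  2.19100685e-01, -3.10934326e-05, -9.67058987e-04]), 'force': array([ 0.61304923, -0.46340539,  0.55817186]), 'ft_torque': array([-0.06927273, -0.00716771,  0.00020099]), 'gripper_force': 0.0, 'finger_gap': 0.9966374165015446} 0.014
```

View pics/top0.png

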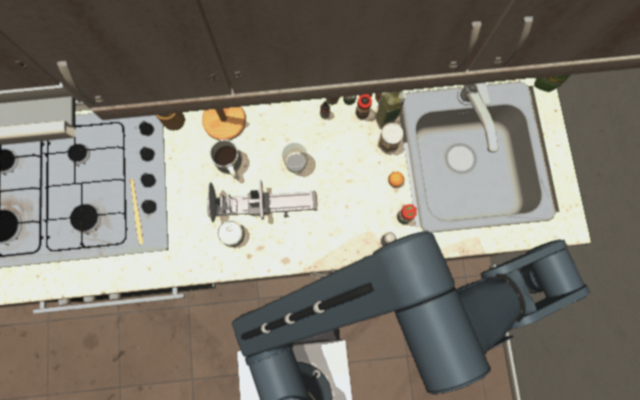

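View pics/scene0.png

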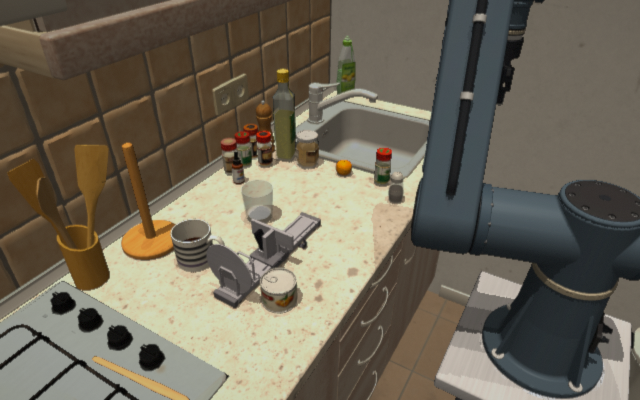

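The top view shows the rack at about (210–317, 200), with the lid end at left. The crossbar is at about (265,202) and the clip at about (287,214). The tin is at (231,233), the glass at (295,158) and the mug at (226,155). The scene view shows the same layout from the left. Next I'll take an enlarged crop and a point cloud.

Run:
```python
from h import *
s=snap("top");c=s["pixels"][140:260,195:335,::-1]
cv2.imwrite("pics/c1.png",cv2.resize(c,None,fx=5.5,fy=4.99,interpolation=cv2.INTER_CUBIC))
P=cloud(s);np.save("top.npy",P)
for nm,(u0,u1,v0,v1),(z0,z1) in [("track",(275,322,185,220),(.012,.026)),("bar",(240,285,175,225),(.075,.1)),("all",(200,325,180,225),(.03,.2))]:
    q=P[v0:v1,u0:u1].reshape(-1,3);q=q[(q[:,2]>z0)&(q[:,2]<z1)]
    print(nm,len(q),q.mean(0),q.min(0),q.max(0))
    xy=np.float32(q[:,:2]);print(cv2.minAreaRect(xy*1000))
np.set_printoptions(linewidth=250)
print((P[186:222:2,240:292:2,2]*1000).astype(int))
```

```text
track 724 [ 0.57171006 -0.05337078  0.01930158] [ 0.52801961 -0.11808154  0.01208862] [0.60245713 0.01083841 0.02594441]
((564.1271362304688, -53.74552917480469), (128.02796936035156, 74.63253784179688), 88.04385375976562)
bar 209 [0.57744278 0.05319604 0.08794468] [0.51818214 0.04013877 0.07512947] [0.63306207 0.08147335 0.09868052]
((576.0765380859375, 61.26256561279297), (39.913150787353516, 114.8409423828125), 88.2699966430664)
all 792 [0.57270559 0.12142303 0.08280601] [ 0.51199156 -0.08826646  0.03005265] [0.64082154 0.19525802 0.14275454]
((570.83154296875, 52.500083923339844), (283.2420349121094, 124.98754119873047), 86.85289764404297)
[[  -3   -2    6    0   -1    0    4    1    6   -5   97   62    3    0    0    3   -6    1    3   -1    0    0    1    0   -3   -8]
 [1551   -6   -9   -3    1   -2   -1   -4    2   -3   92   65   -1    3   -1   -2   -1    4    0    0    0    2    0   -2   -7   -3]
 [   1   -1   -3   -7   -2    5   -5   86   79    0   87   71   -6   -1   -1   -4   -1   -2   -6   -1    0   -2    0   -2   -1   -2]
 [   1   -3   -2    3   -4   85   80   80   84   
[... 1246 characters left out ...]
 20   19   16   19   17   16   22]
 [  20   22   20   16   23   16   29   26   19   28   90   93   25   27   22   10    4    9   -1   -4   -3    0    5    8    2    2]
 [  13    8   11   -2   -3   24   27   18   30   26   87   93   16   10    1   -3    0   -1    1   -5   -2   -5    0    5    3    0]
 [   1    0   -1    0   -7    3   -4    3    5    3   90   92   -5    0    6    0    2    0   -2    3   -2    1   16   23   -1   -1]
 [  -5    4   -6   -3    1   -1    0   -1    3    0    5   87    2    2   -3    0    1    0   -4    2   -2   -2  -12    3   -2    0]
 [  -3    2   -4   -3    0    2    0   -1   -3    0   -4   -4   -2   -3    3    0   -3   -7    0    2    0    0    2    1    1    6]]
```

View pics/c1.png

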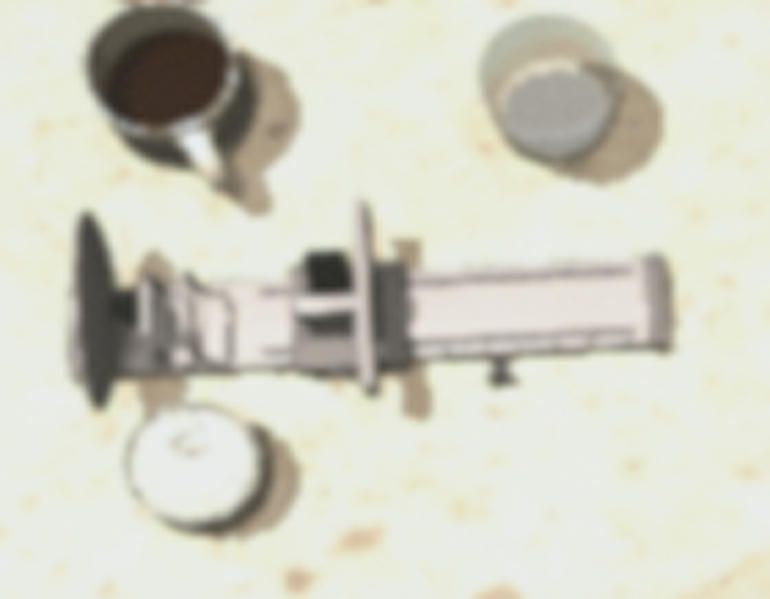

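The crop shows the crossbar running from (362,203) to (372,392), with the stem at about (325,303) and the black lever at (328,270). The clip is at (500,370) and the track end at x≈668. I'll compute the rack axis and go to a hover for a wrist view.

Run:
```python
from h import *
s=snap("top")
f=lambda a,b,z:ray(s,195+a/5.5,140+b/4.99,z).round(4)
for n,a in dict(barA=(362,203,.092),barB=(372,392,.092),stemL=(298,303,.091),stemR=(355,303,.091),clip=(500,370,.027),e1=(668,258,.02),e2=(668,350,.02),l1=(420,278,.02),l2=(630,270,.02),edgeN1=(420,357,.02),edgeN2=(640,347,.02),tin=(195,465,.058),mug=(160,70,.09),glass=(547,72,.092)).items(): print(n,f(*a))
for n in["edgeN"]:
    a,b=f(420,357,.02),f(640,347,.02);d=b-a;print(np.arctan2(d[1],d[0]))
a,b=f(362,203,.092),f(372,392,.092);d=a-b;print("bar ang",np.arctan2(d[1],d[0]))
w=snap("wrist");m=monitor.sense();Rt=R.from_quat(m["tool_rot"]).as_matrix()
print("wrist cam in tool",Rt.T@(w["eye"]-m["tcp_pos"]),(Rt.T@w["R"]).round(3),w["intrinsics"][0]); print("tool axes",Rt.round(3))
```

```text
barA [0.6295 0.0405 0.092 ]
barB [0.5156 0.0444 0.092 ]
stemL [0.5728 0.0795 0.091 ]
stemR [0.5696 0.0492 0.091 ]
clip [ 0.5338 -0.0219  0.027 ]
e1 [ 0.5956 -0.1219  0.02  ]
e2 [ 0.5379 -0.1159  0.02  ]
l1 [0.5973 0.0178 0.02  ]
l2 [ 0.5902 -0.0999  0.02  ]
edgeN1 [0.5478 0.022  0.02  ]
edgeN2 [ 0.5414 -0.1006  0.02  ]
tin [0.4878 0.1456 0.058 ]
mug [0.7235 0.1437 0.09  ]
glass [ 0.6999 -0.0662  0.092 ]
-1.6229512695862025
bar ang -0.03422718990655537
wrist cam in tool [ 0.08456102  0.00157117 -0.12796857] [[-0.001 -0.945 -0.328]
 [ 1.    -0.001 -0.   ]
 [-0.    -0.328  0.945]] [297.15888019   0.         317.88916574]
tool axes [[ 0.904  0.428 -0.   ]
 [ 0.428 -0.904  0.001]
 [ 0.    -0.001 -1.   ]]
```

```bash
python3 -m pendant '[[[0,0,0,0,0,-1,1],[0,0,0,0,0,-1,1],[0,0,0,0,0,-1,1],[0,0,0,0,0,-1,1],[0,0,0,0,0,-1,1],[0,0,0,0,0,-1,1],[0,0,0,0,0,-1,1],[0,0,0,0,0,-1,1],[0,0,0,0,0,-1,1]]]'
cat > go.py <<'E'
import sys
from h import *
m=monitor.sense();Rt=R.from_quat(m["tool_rot"]).as_matrix()
t=np.array([float(x) for x in sys.argv[1:4]])
d=Rt.T@(t-m["tcp_pos"]);print("tool shift mm",(d*1000).round(1),"frac",(d/.8).round(4),"t",m["t"],"yaw",np.arctan2(Rt[1,0],Rt[0,0]),"tcp",m["tcp_pos"].round(4),"F",m["force"].round(1))
E
python3 go.py 0.575 0.06 0.245
```

```text
t: 1.15
tcp_pos: [0.2672, -0.5648, 0.2452]
tool_rot: [0.722, 0.691, 0.0, -0.0]
force: [-0.5, -0.1, 0.0]
finger_gap: 0.999
gripper_force: 0.0
tool shift mm [6.378e+02 2.800e+02 3.000e-01] frac [7.972e-01 3.500e-01 4.000e-04] t 1.15 yaw 1.5267778016445916 tcp [ 0.2672 -0.5648  0.2452] F [-0.5 -0.1  0. ]
```

```bash
python3 -m pendant '[[[0.0498,0.0219,0,0,0,0,1],[0.0498,0.0219,0,0,0,0,1],[0.0498,0.0219,0,0,0,0,1],[0.0498,0.0219,0,0,0,0,1],[0.0498,0.0219,0,0,0,0,1],[0.0498,0.0219,0,0,0,0,1],[0.0498,0.0219,0,0,0,0,1],[0.0498,0.0219,0,0,0,0,1],[0.0498,0.0219,0,0,0,0,1],[0.0498,0.0219,0,0,0,0,1],[0.0498,0.0219,0,0,0,0,1],[0.0498,0.0219,0,0,0,0,1],[0.0498,0.0219,0,0,0,0,1],[0.0498,0.0219,0,0,0,0,1],[0.0498,0.0219,0,0,0,0,1],[0.0498,0.0219,0,0,0,0,1],[0,0,0,0,0,0,1],[0,0,0,0,0,0,1]]]'
python3 go.py 0.575 0.06 0.245
python3 -c "
from h import *
snap('wrist','pics/w1.png')"
```

```text
t: 2.95
tcp_pos: [0.5783, 0.0589, 0.245]
tool_rot: [0.723, 0.69, -0.0, -0.0]
force: [-0.2, -1.4, 0.8]
finger_gap: 1.003
gripper_force: 0.0
tool shift mm [ 0.9 -3.4 -0. ] frac [ 0.0011 -0.0042 -0.    ] t 2.95 yaw 1.5243574566314895 tcp [0.5783 0.0589 0.245 ] F [-0.2 -1.4  0.8]
```

View pics/w1.png

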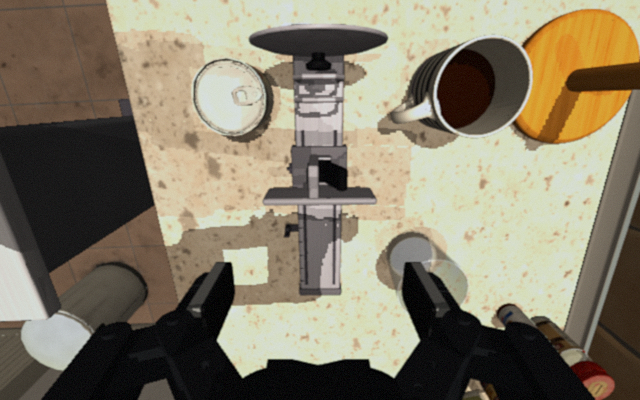

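The wrist view, with rack −x up, shows the crossbar at (264–376, 190–203). The stem is at (314,178), the open lever at (333,174), the clip at (291,229) and the track end at (320,293). I'll enlarge it to find the pointer and measure.

Run:
```python
from h import *
s=snap("wrist");np.save("w1p.npy",s["pixels"])
cv2.imwrite("pics/w1c.png",cv2.resize(s["pixels"][135:245,255:385,::-1],None,fx=5,fy=5,interpolation=cv2.INTER_CUBIC))
```

```text
(no output)
```

View pics/w1c.png

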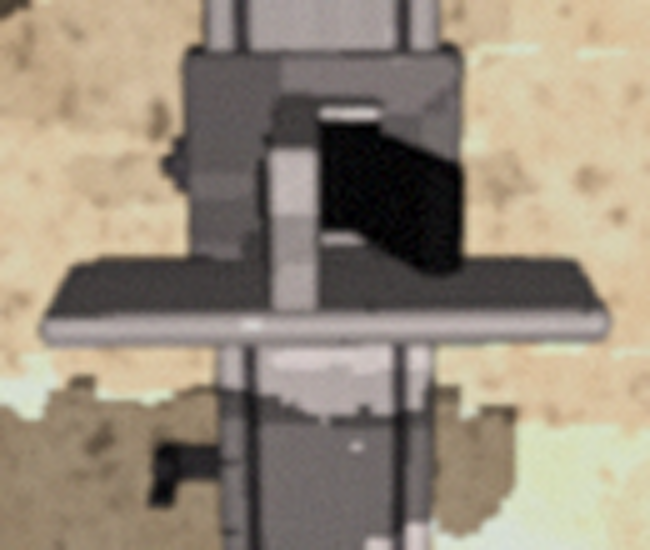

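The enlarged view shows the pointer tab at crop (172,165). The clip blade is at about (162,445–505) with its foot at (195,462). The stem top is at (293,180→310), and the lever's upper edge leans to (460,165–270).

Run:
```python
from h import *
s=snap("wrist")
a=-1.615;X=np.array([np.cos(a),np.sin(a),0]);Y=np.array([-X[1],X[0],0])
f=lambda u,v,z:ray(s,255+(u+.5)/5-.5,135+(v+.5)/5-.5,z)
pts=dict(ptr=(172,165,.0245),ptr_top=(172,145,.0245),ptr_bot=(172,187,.0245),clipT=(162,445,.030),clipM=(162,475,.028),clipB=(162,505,.030),clipB0=(162,505,.02),barL=(42,330,.092),barR=(608,325,.092),bartop=(320,313,.092),barbot=(320,340,.092),stemBack=(293,150,.091),stemL=(270,200,.091),stemR=(318,200,.091),lev1=(462,165,.082),lev2=(462,270,.082),tL=(220,400,.02),tR=(433,400,.02))
for n,p in pts.items():
    q=f(*p);print(n,q.round(4),"rack x,y mm",round(q@X*1000,1),round(q@Y*1000,1))
g=lambda u,v:ray(s,u,v,.02)
c=f(220,350,.02);d=g(300.5,291);print("edge ang",np.arctan2(*(d-c)[1::-1]))
c=f(433,350,.02);d=g(340,291);print("edge ang",np.arctan2(*(d-c)[1::-1]))
c=f(*pts["barL"]);d=f(*pts["barR"]);print("bar",np.arctan2(*(d-c)[1::-1])-np.pi/2)
P=cloud(s)[212:245,278:302];k=(P[...,2]>.012)&(P[...,2]<.05)
q=P[:,:22][k[:,:22]];print(np.c_[q@X,q@Y,q[:,2]][q@Y<.538].round(3)*1000)
```

```text
ptr [0.5441 0.0647 0.0245] rack x,y mm -88.7 540.8
ptr_top [0.5445 0.0695 0.0245] rack x,y mm -93.5 540.9
ptr_bot [0.5437 0.0593 0.0245] rack x,y mm -83.3 540.6
clipT [ 0.5364 -0.0053  0.03  ] rack x,y mm -18.4 536.1
clipM [ 0.5354 -0.0144  0.028 ] rack x,y mm -9.3 535.5
clipB [ 0.535  -0.0218  0.03  ] rack x,y mm -1.9 535.4
clipB0 [ 0.5336 -0.0265  0.02  ] rack x,y mm 2.9 534.2
barL [0.5229 0.0472 0.092 ] rack x,y mm -70.2 520.3
barR [0.6359 0.0426 0.092 ] rack x,y mm -70.6 633.4
bartop [0.5786 0.048  0.092 ] rack x,y mm -73.5 575.9
barbot [0.5783 0.0423 0.092 ] rack x,y mm -67.8 575.9
stemBack [0.575  0.0809 0.091 ] rack x,y mm -106.2 570.9
stemL [0.57   0.0713 0.091 ] rack x,y mm -96.4 566.3
stemR [0.5793 0.0708 0.091 ] rack x,y mm -96.3 575.6
lev1 [0.6082 0.0743 0.082 ] rack x,y mm -101.1 604.4
lev2 [0.6078 0.0525 0.082 ] rack x,y mm -79.3 604.9
tL [0.5509 0.0022 0.02  ] rack x,y mm -26.5 550.2
tR [ 6.052e-01 -5.000e-04  2.000e-02] rack x,y mm -26.2 604.6
edge ang -1.6216788963635427
edge ang -1.6082956281563572
bar -1.6116021885786327
[[ -9. 533.  13.]
 [ -9. 535.  13.]
 [ -9. 5
[... 318 characters left out ...]
 -5. 536.  17.]
 [ -5. 537.  16.]
 [ -4. 532.  17.]
 [ -4. 533.  18.]
 [ -4. 534.  18.]
 [ -4. 536.  18.]
 [ -4. 537.  17.]
 [ -3. 532.  19.]
 [ -3. 533.  19.]
 [ -3. 534.  20.]
 [ -4. 536.  20.]
 [ -3. 537.  18.]
 [ -4. 532.  23.]
 [ -4. 533.  23.]
 [ -3. 535.  23.]
 [ -2. 536.  21.]
 [ -1. 537.  18.]
 [ -3. 532.  25.]
 [ -4. 534.  26.]
 [ -3. 535.  25.]
 [ -4. 536.  26.]
 [  0. 537.  18.]
 [ -3. 532.  29.]
 [ -4. 533.  29.]
 [ -3. 534.  28.]
 [ -3. 535.  29.]
 [ -3. 537.  28.]
 [  2. 537.  17.]
 [ -2. 532.  29.]
 [ -3. 533.  30.]
 [ -2. 534.  29.]
 [ -2. 535.  29.]
 [ -3. 537.  31.]
 [  3. 537.  18.]
 [ -0. 531.  28.]
 [ -1. 533.  30.]
 [ -1. 534.  29.]
 [ -1. 535.  30.]
 [ -1. 537.  29.]]
```

```bash
python3 go.py 0.5804 0.0644 0.065
python3 - <<'E'
from h import *
s=snap("wrist")
a=-1.615;X=np.array([np.cos(a),np.sin(a),0]);Y=np.array([-X[1],X[0],0])
q=cloud(s)[160:178,282:294].reshape(-1,3);q=q[(q[:,2]>.012)&(q[:,2]<.05)&(q@Y<.5465)]
print((np.c_[q@X,q@Y,q[:,2]]*1000).round(1)[:50])
E
```

```text
tool shift mm [  7.6   2.4 180.2] frac [0.0095 0.003  0.2252] t 3.1 yaw 1.520526530572702 tcp [0.5778 0.0569 0.2452] F [ 0.8 -0.3 -0.5]
[[-97.6 543.6  25.2]
 [-97.9 545.   27. ]
 [-98.  546.2  27.3]
 [-96.2 543.5  24.4]
 [-96.7 544.9  27. ]
 [-96.8 546.1  27.2]
 [-95.5 541.3  26.5]
 [-95.7 542.6  27.5]
 [-95.3 543.6  25.9]
 [-95.5 544.8  26.6]
 [-95.6 546.1  27.5]
 [-94.2 541.2  26.1]
 [-94.1 542.4  25.9]
 [-94.1 543.5  25.5]
 [-94.6 545.   28.3]
 [-94.4 546.   27.2]
 [-93.  541.2  26.3]
 [-93.  542.3  26. ]
 [-93.1 543.6  26.5]
 [-93.2 544.8  27.4]
 [-93.  545.9  26.1]
 [-91.2 538.4  23. ]
 [-90.9 539.5  22.1]
 [-91.8 541.1  26.3]
 [-92.  542.4  27.2]
 [-92.  543.6  27.1]
 [-91.5 544.5  24.7]
 [-91.9 545.9  26.6]
 [-90.8 537.6  27.1]
 [-90.7 538.7  26.3]
 [-90.6 539.9  26. ]
 [-90.6 541.1  26.1]
 [-90.8 542.3  26.9]
 [-90.6 543.5  26.4]
 [-90.6 544.7  26.5]
 [-90.9 545.9  27.6]
 [-89.8 537.7  27.9]
 [-89.5 538.7  26.5]
 [-89.8 540.   27.8]
 [-89.4 541.   26.2]
 [-89.5 542.3  26.7]
 [-89.5 543.5  26.8]
 [-89.5 544.6  26.6]
 [-89.6 545.9  27.2]
 [-88.2 537.4  26.2]
 [-88.7 538.8  28.2]
 [-88.4 539.9  27. ]
 [-87.9 540.8  24.7]
 [-88.1 542.1  25.7]
 [-88.3 543.4  26.6]]
```

```bash
python3 -m pendant '[[[0.005,0.0015,0.045,0,0,0,1],[0.0045,0.0015,0.045,0,0,0,1],[0,0,0.045,0,0,0,1],[0,0,0.045,0,0,0,1],[0,0,0.045,0,0,0,1],[0,0,0,0,0,0,1],[0,0,0,0,0,0,1]]]' 20
python3 go.py 0.5804 0.0644 0.065
python3 - <<'E'
from h import *
s=snap("wrist","pics/w2.png")
a=-1.615;X=np.array([np.cos(a),np.sin(a),0]);Y=np.array([-X[1],X[0],0])
P=cloud(s).reshape(-1,3);q=np.c_[P@X,P@Y,P[:,2]]*1000
for y in range(532,548):
    k=(abs(q[:,1]-y)<.5)&(q[:,2]>20)&(q[:,2]<30)&(abs(q[:,0]+90)<20)
    if k.sum():print(y,k.sum(),q[k,0].min().round(1),q[k,0].max().round(1),q[k,2].mean().round(1))
E
```

```text
t: 3.85
tcp_pos: [0.5811, 0.0645, 0.0654]
tool_rot: [0.725, 0.689, -0.0, -0.0]
force: [0.0, 0.4, -0.1]
finger_gap: 0.997
gripper_force: 0.0
tool shift mm [-0.2 -0.7  0.4] frac [-0.0002 -0.0009  0.0005] t 3.85 yaw 1.5203116900392735 tcp [0.5811 0.0645 0.0654] F [ 0.   0.4 -0.1]
537 1 -88.2 -88.2 25.7
538 13 -91.3 -88.5 25.0
539 14 -91.6 -88.4 25.2
540 13 -95.7 -85.9 25.4
541 28 -95.9 -84.6 26.1
542 33 -96.3 -84.3 26.3
543 28 -96.4 -83.7 26.2
544 74 -110.0 -70.1 26.3
545 84 -110.0 -71.2 26.8
546 91 -109.5 -70.2 27.0
547 103 -109.4 -70.0 27.0
```

View pics/w2.png

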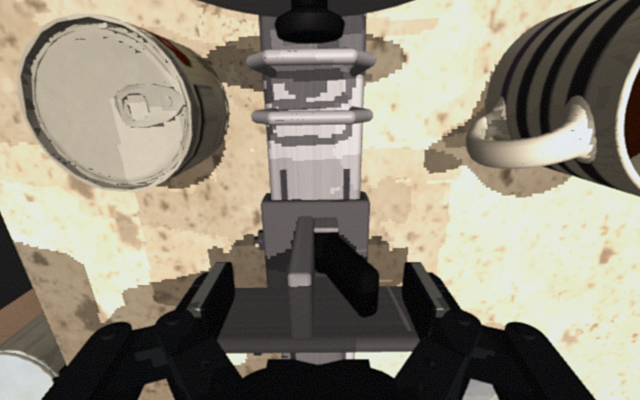

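The wrist view shows the fingers astride the stem (300) and the lever (350–380), both clear and short of the crossbar. The pointer tab is at (260,240). By depth the pointer is at rack x = −90 and the clip blade at −2.5, so the slide is about 87.5 mm. I'll push most of the way.

```bash
python3 -m pendant '[[[-0.01,0,0,0,0,0,1],[-0.02,0,0,0,0,0,1],[-0.02,0,0,0,0,0,1],[-0.02,0,0,0,0,0,1],[-0.02,0,0,0,0,0,1],[-0.01,0,0,0,0,0,1],[0,0,0,0,0,0,1],[0,0,0,0,0,0,1],[0,0,0,0,0,0,1]]]'
cat > meas.py <<'E'
import sys
from h import *
s=snap("wrist",sys.argv[1])
a=-1.615;X=np.array([np.cos(a),np.sin(a),0]);Y=np.array([-X[1],X[0],0])
m=monitor.sense();print("tcp XY",m["tcp_pos"]@X*1000,m["tcp_pos"]@Y*1000,m["tcp_pos"][2],m["force"],m["finger_gap"])
P=cloud(s).reshape(-1,3);q=np.c_[P@X,P@Y,P[:,2]]*1000
for y in range(530,548):
    k=(abs(q[:,1]-y)<.5)&(q[:,2]>22)&(q[:,2]<33)&(q[:,0]>-60)&(q[:,0]<20)
    x=np.sort(q[k,0]); 
    if len(x):
        g=np.split(x,np.where(np.diff(x)>2)[0]+1); print(y,[(len(b),b[0].round(1),b[-1].round(1)) for b in g])
E
python3 meas.py pics/w3.png
```

```text
t: 4.8
tcp_pos: [0.5795, -0.0142, 0.0673]
tool_rot: [0.724, 0.69, 0.002, 0.002]
force: [2.5, 4.2, 0.5]
finger_gap: 1.004
gripper_force: 2.4
tcp XY -11.472516443921682 579.577136165301 0.0673373856229717 [3.33238021 4.77702742 0.41414252] 1.0002756276202658
531 [(3, np.float64(-2.8), np.float64(-1.7))]
532 [(10, np.float64(-4.0), np.float64(-0.9))]
533 [(14, np.float64(-4.0), np.float64(-1.1))]
534 [(16, np.float64(-3.8), np.float64(-1.0))]
535 [(13, np.float64(-3.9), np.float64(-1.9))]
536 [(18, np.float64(-3.7), np.float64(-1.2))]
537 [(14, np.float64(-3.9), np.float64(-0.8))]
538 [(3, np.float64(-15.6), np.float64(-14.4))]
539 [(12, np.float64(-15.7), np.float64(-12.9))]
540 [(12, np.float64(-15.7), np.float64(-13.1))]
541 [(13, np.float64(-20.1), np.float64(-13.1)), (4, np.float64(-10.9), np.float64(-8.6))]
542 [(32, np.float64(-20.4), np.float64(-8.5))]
543 [(33, np.float64(-20.4), np.float64(-8.3))]
544 [(1, np.float64(-38.4), np.float64(-38.4)), (6, np.float64(-35.5), np.float64(-31.4)), (5, np.float64(-26.6), np.float64(-23.4)), (30, np.float64(-20.1), np.float64(-5.7)), (5, np.float64(-1.2), np.float64(2.4)), (3, np.float64(9.4), np.float64(11.6)), (2, np.float64(17.1), np.float64(18.2))]
545 [(115, np.float64(-39.6), np.float64(18.5))]
546 [(133, np.float64(-40.2), np.float64(18.1))]
547 [(137, np.float64(-40.2), np.float64(17.8))]
```

```bash
python3 -m pendant '[[[-0.005,-0.001,0,0,0,0,1],[-0.005,-0.001,0,0,0,0,1],[-0.005,0,0,0,0,0,1],[0,0,0,0,0,0,1],[0,0,0,0,0,0,1],[0,0,0,0,0,0,1]]]'
python3 meas.py pics/w4.png
```

```text
t: 5.45
tcp_pos: [0.5781, -0.026, 0.0675]
tool_rot: [0.724, 0.69, 0.003, 0.003]
force: [4.3, 4.6, 0.2]
finger_gap: 1.003
gripper_force: 2.6
tcp XY 0.453771255934453 578.6983531561823 0.06744224017173339 [ 4.28774054  4.10452824 -0.01831846] 0.9996738359163961
531 [(1, np.float64(-1.8), np.float64(-1.8))]
532 [(13, np.float64(-3.6), np.float64(-0.7))]
533 [(13, np.float64(-4.0), np.float64(-1.2))]
534 [(15, np.float64(-4.2), np.float64(-1.1))]
535 [(15, np.float64(-4.0), np.float64(-1.2))]
536 [(16, np.float64(-4.0), np.float64(-0.9))]
537 [(15, np.float64(-3.7), np.float64(-1.9))]
538 [(5, np.float64(-3.8), np.float64(-1.5))]
539 [(10, np.float64(-4.0), np.float64(-1.3))]
540 [(10, np.float64(-3.6), np.float64(-1.4))]
541 [(23, np.float64(-8.3), np.float64(2.8))]
542 [(32, np.float64(-8.2), np.float64(3.6))]
543 [(33, np.float64(-8.5), np.float64(3.6))]
544 [(6, np.float64(-26.7), np.float64(-23.3)), (7, np.float64(-20.8), np.float64(-15.5)), (35, np.float64(-9.9), np.float64(3.2)), (4, np.float64(8.4), np.float64(11.0)), (3, np.float64(18.2), np.float64(19.7))]
545 [(96, np.float64(-27.8), np.float64(19.6))]
546 [(110, np.float64(-28.1), np.float64(19.1))]
547 [(127, np.float64(-28.4), np.float64(19.4))]
```

View pics/w4.png

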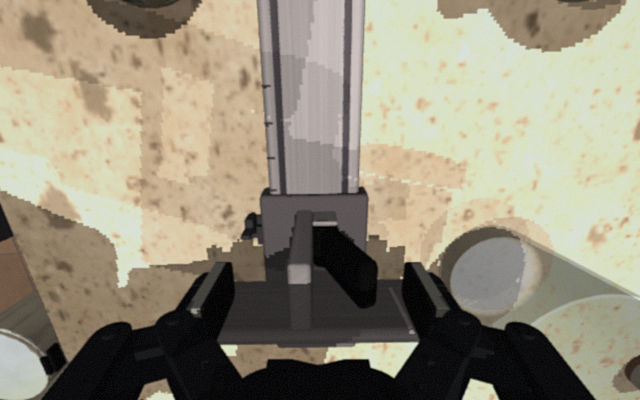

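The pointer and clip are level (both at −2.6, seen together at (252,228)), with the lever still open. I'll hold for a moment, then close gradually.

```bash
python3 -m pendant '[[[0,0,0,0,0,0,1],[0,0,0,0,0,0,1],[0,0,0,0,0,0,1],[0,0,0,0,0,0,0.9],[0,0,0,0,0,0,0.8],[0,0,0,0,0,0,0.7],[0,0,0,0,0,0,0.65],[0,0,0,0,0,0,0.6],[0,0,0,0,0,0,0.55],[0,0,0,0,0,0,0.5],[0,0,0,0,0,0,0.5]]]' 25
python3 meas.py pics/w5.png | egrep 'tcp|53[3-9]|540'
```

```text
t: 6.6
tcp_pos: [0.5817, -0.0265, 0.069]
tool_rot: [0.724, 0.689, 0.005, 0.006]
force: [8.1, 5.4, 4.0]
finger_gap: 0.503
gripper_force: 5.2
tcp XY 0.731831562470766 582.3177989308664 0.06896564998869596 [8.04892071 5.91607575 3.21870675] 0.5035920737613788
533 [(14, np.float64(-4.0), np.float64(-0.9))]
534 [(13, np.float64(-3.7), np.float64(-1.0))]
535 [(15, np.float64(-3.9), np.float64(-1.2))]
536 [(15, np.float64(-4.1), np.float64(-0.9))]
537 [(15, np.float64(-3.9), np.float64(-1.7))]
538 [(5, np.float64(-3.4), np.float64(-1.1))]
539 [(9, np.float64(-3.7), np.float64(-1.3))]
540 [(12, np.float64(-3.7), np.float64(-0.8))]
```

Still aligned. The arm yields a little to +y from the lever's stiffness, so I'll keep closing and recentre slightly.

```bash
python3 -m pendant '[[[0,-0.002,0,0,0,0,0.45],[0,-0.002,0,0,0,0,0.4],[0,0,0,0,0,0,0.35],[0,0,0,0,0,0,0.3],[0,0,0,0,0,0,0.2],[0,0,0,0,0,0,0.1],[0,0,0,0,0,0,0],[0,0,0,0,0,0,0],[0,0,0,0,0,0,0],[0,0,0,0,0,0,0]]]' 40
python3 meas.py pics/w6.png | egrep 'tcp|53[3-9]|54[0-3]'
```

```text
t: 7.65
tcp_pos: [0.5758, -0.0261, 0.0689]
tool_rot: [0.724, 0.69, 0.003, 0.004]
force: [2.4, 5.6, 7.5]
finger_gap: 0.236
gripper_force: 40.7
tcp XY 0.6012309688168986 576.3769865328061 0.06888796016785242 [1.59742579 5.18583332 7.91541043] 0.2368514412925436
533 [(16, np.float64(-4.2), np.float64(-0.8))]
534 [(12, np.float64(-3.7), np.float64(-1.2))]
535 [(13, np.float64(-3.8), np.float64(-1.2))]
536 [(17, np.float64(-4.3), np.float64(-0.9))]
537 [(13, np.float64(-3.8), np.float64(-1.7))]
538 [(4, np.float64(-3.9), np.float64(-1.2))]
539 [(11, np.float64(-4.3), np.float64(-1.0))]
540 [(13, np.float64(-4.3), np.float64(-1.2))]
541 [(21, np.float64(-8.8), np.float64(3.4))]
542 [(29, np.float64(-8.9), np.float64(3.5))]
543 [(34, np.float64(-8.6), np.float64(3.3))]
```

View pics/w6.png

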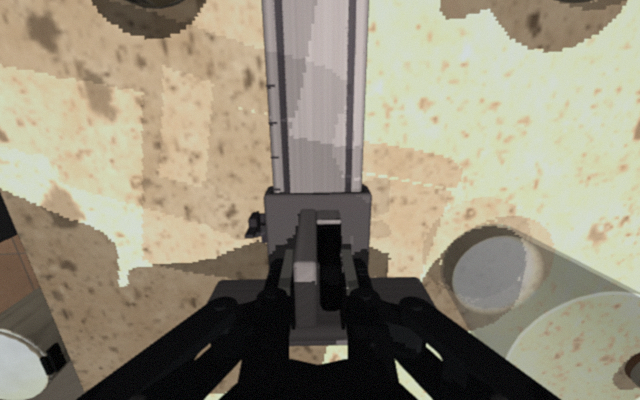

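The lever is upright against the stem between the pads at about (330,265). The pointer and clip are level, and the grip is 40 N, so I'm handing in.

```bash
python3 -c "
from station import job
print(job.sign_off())"
```

```text
the job is handed in; nothing more can be done
None
```

I slid the leg out to the clip and held it there with the lever open, then squeezed the lever shut. I handed in at about 7.7 s still gripping at 40 N, with the pointer within about 0.3 mm of the clip on the last wrist-camera reading; no verdict came back.

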